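Empty the parts cleaner and hang its basket

TASK

The cleaning cycle is over: first switch the parts cleaner off by pushing its red-balled lever all the way over to the far side, then swing the clear hood up and back past its balance point so that it stays open on its own. Lift the wire basket out by its handle and hang it by the handle on both prongs of the yellow hook stand, level and hanging still, with both pistons still in it. Leave the other things on the bench where they are.

Things in the scene. Friction and masses are not known exactly. Their poses are not given: they have to be found in the camera images.
- cleaner: Parts cleaner, grey, fixed to the bench: an open tank 190 (x) by 220 (y) mm outside, rim 110 mm high, walls 12 mm, inner floor 20 mm above the bench; on its -y side a blue control deck 190 by 70 mm, also 110 mm high (y from -110 to -180 mm). Origin on the bench under the tank's centre; x points from its front (robot side) to the hinge side, z up.
- hood (a joint): Hinge of the clear hood over the tank, rad: 0 closed, grows as the front edge goes up and back, stop at 1.9. The hinge line runs along the cleaner's y. The hood weighs about 0.35 kg, falls shut by itself below about 1.2 rad and falls open to the stop above it; the hinge is lightly damped, about 2 N at the lip lifts it.
- hood_hinge (a point): Middle of the hood's hinge line: at the rear top edge of the tank, 95 mm along the cleaner's +x and 112 mm above the bench. Its axes turn with the hood: at 0 rad they equal the cleaner's axes; turning about +y opens.
- hood_lip (a point): Middle of the front edge of the orange lip (100 mm wide along y, 6 mm thick) which sticks 30 mm out of the hood's front wall. Closed, it lies 219 mm in front of the hinge and 45 mm above it; free room under the lip. The hood is a clear box 216 mm wide, 188 mm deep, its top 55 mm above the hinge, open below. Axes as hood_hinge.
- switch (a joint): Lever switch on the deck, rad: about 0 leaning to the robot side (on), 1.0 leaning away (off); stays where it is left, needs 1 to 2 N at the ball.
- switch_tip (a point): Centre of the lever's red ball, 26 mm in diameter, 60 mm above the pivot on a 10 mm rod. The pivot lies at x -35, y -145, z 117 mm in the cleaner's frame; the lever swings in the cleaner's x-z plane, from 0.5 rad short of upright (towards -x) to 0.5 rad past it.
- basket: Loose steel wire basket, 140 (x) by 120 (y) by 50 mm tall, about 0.25 kg, standing in the tank with its x roughly along the cleaner's x. Origin at the centre of its underside. Its fixed handle is a 10 mm round bar along its x, 120 mm above the underside, 132 mm long between uprights at x = +-66 mm.
- basket_grip (a point): Centre of the handle's blue grip sleeve (44 mm long along the basket's x, 12 mm wide in y, 16 mm tall), on the bar's axis 120 mm above the basket's underside. On either side of the sleeve the bare bar is free for 39 mm. Axes as the basket.
- piston_a: Loose aluminium piston, 32 mm in diameter, 30 mm tall, standing in the basket at its +x +y corner. Origin at the centre of its foot.
- piston_b: The same, at the basket's -x -y corner.
- hook_stand: Yellow twin-prong hook, dark base 200 x 150 x 12 mm, fixed. Origin on the bench under the place where the handle hangs; prongs point to its -x (robot side). Prongs 8 mm thick at y = +-44 mm: top surface lowest (203 mm) at x = 0, bent up at x -22 to -34 mm to tips 226 mm high, running back to a crossbar (top 211 mm) on a 22 mm post at x = +95 mm.
- hook_seat (a point): Where the middle of the hung handle's bar axis lies: midway between the prongs, 208 mm above the bench. Axes as the stand. The basket hangs with its bar along the stand's y, one prong on each side of the grip sleeve; it can only come on from the front (stand's -x), the prongs passing between bar and basket walls, then down.
- jar: Bystander: amber jar, 56 mm in diameter, 60 mm tall. Origin at the centre of its foot.
- dust_cap: Bystander: black rubber dust cap, 80 mm in diameter, 34 mm tall. Origin at the centre of its foot.
- wrench: Bystander: steel wrench lying towards the far edge of the bench. Origin at the centre of its underside.
- carton: Bystander: small cardboard carton 60 by 50 by 80 mm. Origin at the centre of its foot.
There are look-alikes about, which are no part of the job. Leave any green look-alike of the hook_stand alone.

How it is judged:
On the way, in this order (a step that is already met when the one before it is completed fails the run):
1. the lever is pushed over to off (at least 0.75 rad) (value of joint switch above 0.75 rad), for 0.1 s.
2. the hood stands open past its balance point (over 1.7 rad), nothing of the robot touching it (value of joint hood above 1.7 rad and value of joint switch above 0.75 rad and contact force between each of the arm, the fingers and hood below 0.1 N), for 0.3 s.
3. the basket is lifted clear of the tank, its underside above the rim, and no longer touching the cleaner (z of basket in the frame of cleaner above 0.115 m and contact force between basket and cleaner below 0.1 N), for 0.1 s.
At the end, for the whole second after the job is handed in: Lever off (over 0.75 rad); hood open by itself (over 1.7 rad); basket hangs on the stand by its handle: grip within 40 mm of the hook seat in plan, -6 to +9 mm in height, tilt under 0.2 rad, at rest, each piston within 90 mm of the basket's origin (value of joint switch above 0.75 rad and value of joint hood above 1.7 rad and contact force between basket and hook_stand above 1 N and horizontal distance between basket_grip and hook_seat below 0.04 m and z of basket_grip in the frame of hook_seat between -0.006 and 0.009 m and angle between basket's own z axis and vertical below 0.2 rad and linear speed of basket below 0.05 m/s and angular speed of basket below 0.5 rad/s and distance between each of piston_a, piston_b and basket below 0.09 m); the robot touches nothing.
It fails at once if the hood is lifted (over 0.2 rad) while the lever is not yet off (value of joint hood above 0.2 rad and value of joint switch below 0.6 rad).
It fails at once if the jar, dust cap, wrench or carton is moved more than 30 mm (distance of any of jar, dust_cap, wrench, carton from where it was at the start of the episode above 0.03 m).
It fails at once if a piston falls out of the basket (distance between any of piston_a, piston_b and basket above 0.11 m).
It also fails if it takes over 72 s, if anything falls off the work surface, if the arm or the gripper's body presses on something with over 40 N, if the wrist force passes 120 N, or if a joint passes its speed limit or range.

ROBOT

A 6-joint arm with a two-finger parallel gripper is mounted at the origin on the work surface. World frame = base frame: x ahead of the robot, y to its left, z up, the work surface at z = 0. Lengths are in m, angles in rad, forces in N, time in s.
With the tool pointing down it reaches from about 0.3 to 0.775 m from the base axis. Payload 14.6 kg.
Tool frame: the origin (TCP) lies at the very end of the fingers, on their centre line; the grasp point (between the pads) lies ctrl.tcp_to_grasp behind it (ctrl.tcp_to_grasp is the distance from the TCP to the grasp point, in m); x points along the fingers, y is the direction in which the jaws open and shut, and the axes are right-handed (so a half turn about x gives the same grasp; the last joint's range is limited). The gripper opens to 94 mm and grips with 3 to 60 N. Pads are 16 mm wide; open, the fingers measure 119 mm over their backs; the gripper's body (75 mm by 177 mm) begins 78 mm behind the grasp point.
Start: joints at [1.121, 0.3, 1.521, -0, 1.321, -0.067], TCP at [0.205, 0.51, 0.205] pointing down, gripper open.
Joint ranges: [-3.03, 3.03], [-0.79, 2.21], [0.23, 2.52], [-1.04, 4.18], [0, 3.07], [-2.55, 2.55]. Speed limits (rad/s): [2.22, 2.22, 2.57, 3.14, 3.14, 3.14].

INTERFACE

Orientations are given as [roll, pitch, yaw] about the fixed x, y, z axes, in that order (R = Rz(yaw) Ry(pitch) Rx(roll)).
In Python, from station import ctrl gives the robot as it stands.
- The arm moves only by the tool play_rows, never from a script. Its argument "increments" is a list that holds one entry, the list of rows, each a list of 5 numbers: the closure in counts, from 0 (fully open) to 255 (shut), then the shift along the tool's x, y, z in cm, then the turn about the tool's x in degrees. A call has 1 to 12 rows; each row shifts and turns the commanded pose from where the row before left it, along the tool's axes as they then stand; what a row does not reach is not made up. A row lasts 1/12 s, in which the tool goes at most 41.7 mm and 7.16 degrees, less where a joint would pass 70% of its speed; a pose out of reach is approached as far as the arm can. A call is refused whole if a number of a shift passes 4.17 or a number of a turn 7.16, either way. A call with a gripper value outside its range is refused whole. The fingers move at their own pace and stop on an object; "newtons" is the grip in N (left out, the last holds). Time passes only in rows, so rows that do not move let the fingers close. It gives the time, the measured TCP pose, the force and the opening at its end, in the units of the state.
- ctrl.get_obs(): the state, without advancing time (a new reading comes with each control period).
- ctrl.camera(name): name is "scene" or "top"; returns the picture (420x560x3 uint8, red, green, blue); there is no depth.
- ctrl.calibration(name): a dict with "fx", "fy", "cx", "cy" (pixels), "rvec" (rotation vector, rad) and "tvec" (3), from world to camera coordinates, as OpenCV has them. Camera axes: x right, y down, z forward; pixel columns grow to the right and rows downward; lengths in m; the calibration is good to about 2 mm. A picture is of the moment at which its call begins. calibration takes no time and is no camera call.
- ctrl.hand_in(): hands the job in, once; it reports no verdict.
The state is a dict: "time_s": time; "qpos": joint angles; "joint_vel": joint speeds; "tau": joint torques, N m; "ee_pos": TCP position; "eef_rot": TCP orientation; "force": force on the tool from outside, world axes, zero at the start; "moment": the same for the moment, N m; "grip_width": finger opening in m.
Only numpy, scipy, OpenCV 4.12 (cv2) and the standard library are available. Lean on these libraries where they do the work, as an engineer would, in place of code of your own. Each camera call takes 0.05 s, during which the arm holds its last target.

## Working session

There is one attempt and no reset: what is moved stays moved. The work goes in short steps, Python scripts to look and compute and a tool call to move; the robot and the scene stay as the last step left them, time stands still between calls to the robot, and variables do not carry over. Pictures are saved under pics/ and viewed, and the job is handed in when it is done.

Besides the shell and the picture viewer there is one more tool, called after ">>>" as name(argument=value, ...) on one line, values as JSON. play_rows: Moves the arm, as the interface text tells. Its arguments: {"type":"object","properties":{"increments":{"type":"array"},"newtons":{"type":"number"}},"required":["increments"]}

```bash
ls; mkdir -p pics
python3 - <<'E'
from station import ctrl
import cv2
for n in ("scene","top"):
    im=ctrl.camera(n); cv2.imwrite(f"pics/{n}0.png",im[:,:,::-1]); print(n,ctrl.calibration(n))
print(ctrl.get_obs(), ctrl.tcp_to_grasp)
E
```

```text
pics
scene {'fx': 445.76154194577407, 'fy': 445.76154194577407, 'cx': 272.91649499053574, 'cy': 220.03587829906073, 'rvec': array([ 0.74801323,  2.75193389, -0.88510919]), 'tvec': array([ 0.41407578, -0.21786783,  1.95612999])}
top {'fx': 415.82453822477305, 'fy': 415.82453822477305, 'cx': 278.52770332791215, 'cy': 208.87078213675122, 'rvec': array([ 2.19698347, -2.13777679,  0.07973756]), 'tvec': array([0.11898163, 0.57615202, 1.26179833])}
{'time_s': 0.1, 'qpos': array([ 1.12143720e+00,  3.00356882e-01,  1.52152271e+00,  2.28934255e-06,
        1.32069608e+00, -6.66107991e-02]), 'joint_vel': array([ 4.19851486e-05, -1.51250611e-03, -2.54078332e-03,  4.69090359e-04,
        5.48033752e-04, -8.51839927e-04]), 'tau': array([ 9.26609246e-04, -5.32640219e+01, -3.53290451e+01,  7.10254395e-02,
        2.34098959e-02, -5.10548080e-05]), 'ee_pos': array([0.20531431, 0.50998711, 0.20497367]), 'eef_rot': array([-1.63966298,  1.5698133 , -2.02241188]), 'force': array([-0.15872939, -0.00235331,  0.26002762]), 'moment': array([-0.00806758,  0.0143284 , -0.01991422]), 'grip_width': 0.09379571180978061} 0.0188
```

View pics/scene0.png

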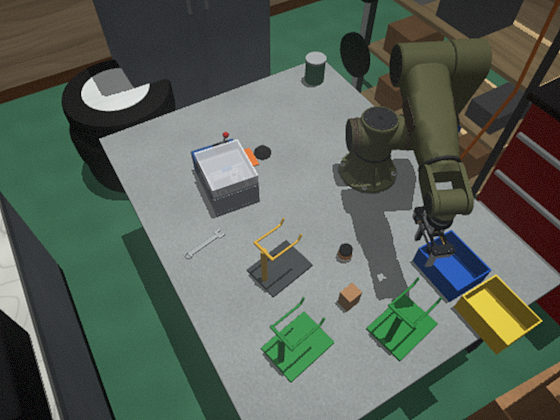

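View pics/top0.png

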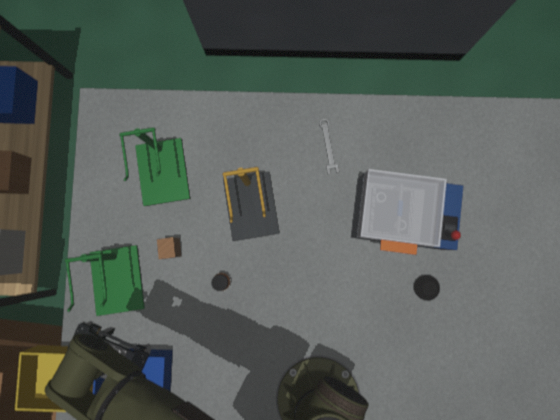

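The top view shows the yellow hook stand at about (245,200), with two green look-alikes at (160,170) and (110,275) that I leave alone. The cleaner is at about (400,207), the red ball at (456,235), the lip at (399,246), the dust cap at (427,287), the jar at (220,281) and the carton at (168,247). Next I take close crops.

```bash
cat > h.py <<'E'
import numpy as np, cv2
from station import ctrl
def cal(n):
    c=ctrl.calibration(n); K=np.array([[c['fx'],0,c['cx']],[0,c['fy'],c['cy']],[0,0,1]]); return K,np.array(c['rvec']),np.array(c['tvec'])
def ray(n,uv):
    K,r,t=cal(n); R=cv2.Rodrigues(r)[0]; d=R.T@np.linalg.inv(K)@np.array([uv[0],uv[1],1.]); return -R.T@t,d
def onz(n,uv,z):
    o,d=ray(n,uv); return o+d*(z-o[2])/d[2]
def proj(n,P):
    K,r,t=cal(n); return cv2.projectPoints(np.atleast_2d(np.array(P,float)),r,t,K,None)[0][:,0]
def tri(a,b):
    o1,d1=ray('scene',a);o2,d2=ray('top',b)
    A=np.stack([d1,-d2],1); s=np.linalg.lstsq(A,o2-o1,rcond=None)[0]
    p,q=o1+d1*s[0],o2+d2*s[1]; return (p+q)/2,np.linalg.norm(p-q)
def crop(src,out,x,y,w,h,s):
    im=cv2.imread(src)[y:y+h,x:x+w]; cv2.imwrite(out,cv2.resize(im,None,fx=s,fy=s,interpolation=cv2.INTER_CUBIC))
E
python3 - <<'E'
from h import *
crop('pics/top0.png','pics/t_clean.png',345,155,130,100,6)
crop('pics/top0.png','pics/t_hook.png',205,155,100,100,6)
crop('pics/scene0.png','pics/s_clean.png',180,120,110,100,6)
crop('pics/scene0.png','pics/s_hook.png',235,205,100,100,6)
E
```

```text
(no output)
```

View pics/t_clean.png

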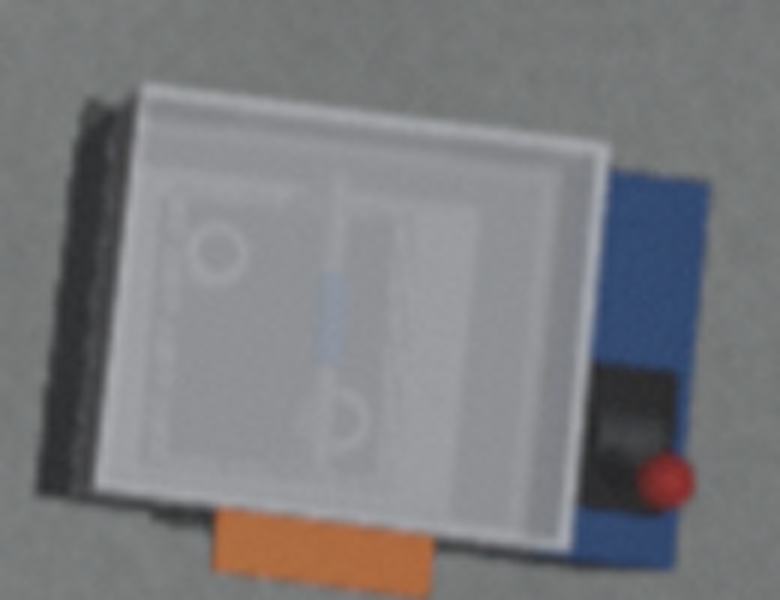

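View pics/t_hook.png

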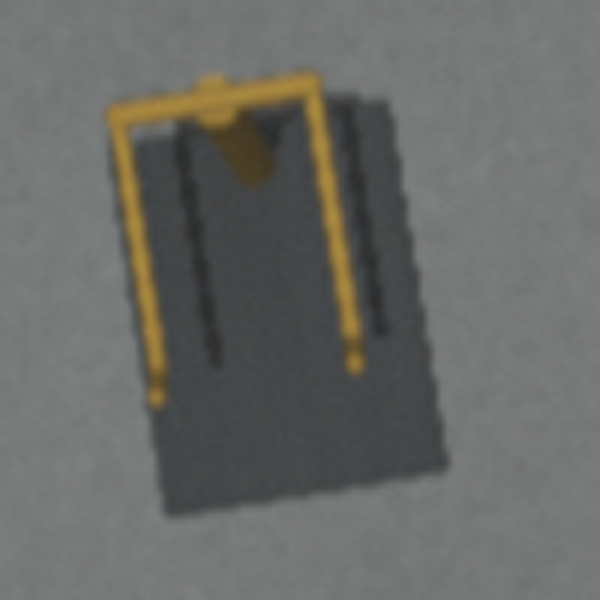

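View pics/s_clean.png

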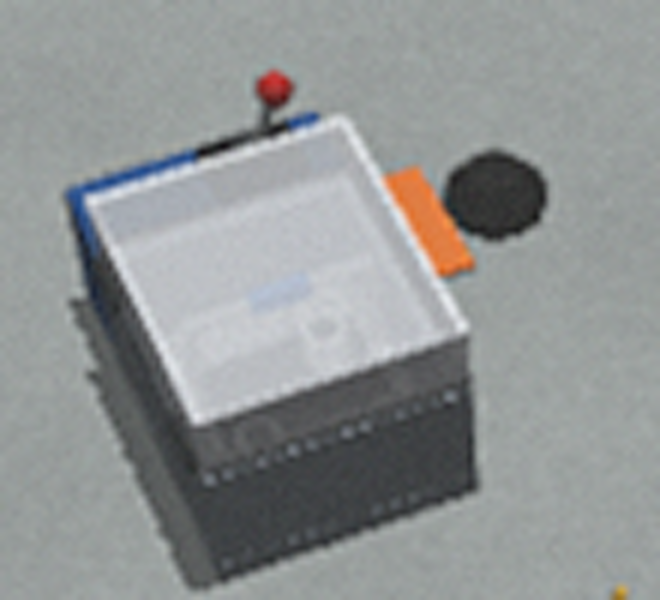

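View pics/s_hook.png

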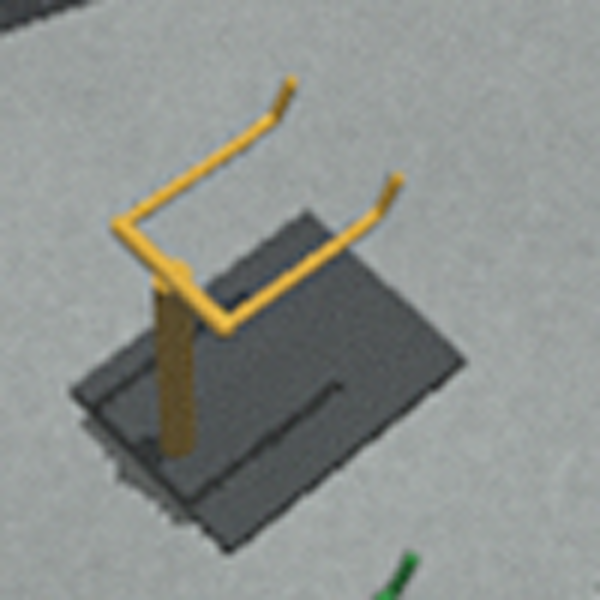

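Run:
```python
from h import *
T=lambda x,y:(345+(x+.5)/6-.5,155+(y+.5)/6-.5); S=lambda x,y:(180+(x+.5)/6-.5,120+(y+.5)/6-.5)
TH=lambda x,y:(205+(x+.5)/6-.5,155+(y+.5)/6-.5); SH=lambda x,y:(235+(x+.5)/6-.5,205+(y+.5)/6-.5)
np.set_printoptions(precision=4,suppress=True)
def red(n):
    b=ctrl.camera(n).astype(int); m=((b[...,0]>110)&(b[...,1]<70)&(b[...,2]<70)).astype(np.uint8)
    m[:, :180]=0
    if n=='scene': m[:, 300:]=0
    k,l,s,c=cv2.connectedComponentsWithStats(m); i=1+np.argmax(s[1:,4]); return c[i],s[i]
rs,rt=red('scene'),red('top'); print(rs,rt,'ball',tri(rs[0],rt[0]))
P={}
for k,t,s,z in [('R+',(145,90),(195,420),.167),('R-',(608,148),(85,200),.167),('F-',(570,548),(345,120),.167),('F+',(100,488),(467,330),.167),
  ('lip+',(213,570),(472,268),.16),('lip-',(433,597),(418,168),.16)]:
    P[k]=onz('top',T(*t),z); print(k,P[k],tri(S(*s),T(*t)))
for k,t,s,z in [('tip+',(157,400),(398,180),.222),('tip-',(355,368),(292,80),.222),('bend+',(157,372),(377,212),.203),('bend-',(350,340),(270,122),.203),('c+',(120,112),(225,328),.211),('c-',(318,82),(122,224),.211)]:
    P[k]=onz('top',TH(*t),z); print(k,P[k],tri(SH(*s),TH(*t)))
for k,t in [('b1',(165,515)),('b2',(447,467)),('b3',(385,97))]: print(k,onz('top',TH(*t),.012))
for k,t,s in [('grip',(330,318),(280,291))]: print(k,onz('top',T(*t),.14),tri(S(*s),T(*t)))
for k,t in [('bar+x',(337,185)),('bar-x',(323,455))]: print(k,onz('top',T(*t),.14))
for k,uv in [('cap',(427,288)),('jar',(220,281)),('carton',(167,247)),('wr1',(324,125)),('wr2',(333,170))]: print(k,onz('top',uv,.03))
for a,b in [('R+','R-'),('F-','F+'),('R+','F+'),('R-','F-'),('lip+','lip-'),('c+','c-'),('tip+','tip-')]: d=P[a]-P[b]; print(a,b,np.linalg.norm(d),np.degrees(np.arctan2(d[1],d[0])))
```

```text
(array([225.1765, 133.8824]), array([223, 132,   6,   4,  17], dtype=int32)) (array([456.5128, 234.8462]), array([453, 232,   7,   7,  39], dtype=int32)) ball (array([ 0.5017, -0.3536,  0.1705]), np.float64(0.0003036704966315373))
R+ [ 0.6762 -0.1151  0.167 ] (array([ 0.677 , -0.1158,  0.1643]), np.float64(0.0006586252269456447))
R- [ 0.6545 -0.3277  0.167 ] (array([ 0.656 , -0.3308,  0.1593]), np.float64(0.0004826936269181817))
F- [ 0.4705 -0.309   0.167 ] (array([ 0.4698, -0.3119,  0.1575]), np.float64(0.0021110127487960623))
F+ [ 0.4918 -0.0962  0.167 ] (array([ 0.4919, -0.0972,  0.1611]), np.float64(0.0002899641749496814))
lip+ [ 0.456  -0.1493  0.16  ] (array([ 0.4567, -0.1524,  0.1488]), np.float64(0.001595864952079195))
lip- [ 0.4466 -0.2494  0.16  ] (array([ 0.4456, -0.2515,  0.1508]), np.float64(0.0022220481402409377))
tip+ [0.5192 0.2557 0.222 ] (array([0.5194, 0.2562, 0.2186]), np.float64(5.313322348253566e-05))
tip- [0.5355 0.1695 0.222 ] (array([0.5358, 0.1693, 0.2222]), np.float64(0.0007657489330257148))
bend+ [0.5328 0.2587 0.203 ] (array([0.5334, 0.2588, 0.2001]), np.
[... 329 characters left out ...]
 0.277  0.012 ]
b2 [0.5004 0.1311 0.012 ]
b3 [0.6942 0.1692 0.012 ]
grip [ 0.5752 -0.2078  0.14  ] (array([ 0.5745, -0.2071,  0.1407]), np.float64(0.0016111011441369712))
bar+x [ 0.6383 -0.211   0.14  ]
bar-x [ 0.5109 -0.2047  0.14  ]
cap [ 0.3443 -0.3209  0.03  ]
jar [0.3468 0.3069 0.03  ]
carton [0.4454 0.4746 0.03  ]
wr1 [ 0.8408 -0.0009  0.03  ]
wr2 [ 0.6983 -0.0314  0.03  ]
R+ R- 0.21368944675414783 84.17436870603453
F- F+ 0.21392786650965087 -95.7166558398253
R+ F+ 0.18531756848617215 -5.847850253282745
R- F- 0.18491074283347733 -5.774143137323645
lip+ lip- 0.10047754962954741 84.6033406294377
c+ c- 0.08946986305847407 100.16791070646829
tip+ tip- 0.08776415025622634 100.74446583596973
```

```bash
cat >> h.py <<'E'
from scipy.spatial.transform import Rotation as Ro
np.set_printoptions(precision=4,suppress=True)
CX=np.array([np.cos(np.radians(-5.8)),np.sin(np.radians(-5.8)),0]); CY=np.array([-CX[1],CX[0],0]); CO=np.array([.572,-.212,0])
def cl(x,y,z): return CO+x*CX+y*CY+np.array([0,0,z])
def st():
    o=ctrl.get_obs(); R=Ro.from_euler('xyz',o['eef_rot']).as_matrix(); return o,np.array(o['ee_pos']),R
def yawof(R): return np.degrees(np.arctan2(R[1,1],R[0,1]))   # direction of jaw axis
def go(target):
    o,p,R=st(); d=R.T@(np.array(target)-p)*100; print('t',o['time_s'],'pos',p,'jaw yaw',yawof(R),'q',o['qpos'],'f',o['force'],'w',o['grip_width']); print('  to',np.array(target),'cm tool',d,'rows',np.abs(d).max()/4); return d
E
python3 - <<'E'
from h import *
o,p,R=st(); print(R)
go([.4,0,.25]); print(cl(-.064-.045,-.145,.15), cl(-.035,-.145,.117))
E
```

```text
[[-0.0003  0.3735  0.9276]
 [-0.0006  0.9276 -0.3735]
 [-1.     -0.0007 -0.    ]]
t 0.2 pos [0.2054 0.51   0.2051] jaw yaw 68.06778213259055 q [ 1.1214  0.3002  1.5214 -0.      1.3207 -0.0666] f [0.3973 0.4835 0.5741] w 0.09397198092323125
  to [0.4  0.   0.25] cm tool [ -4.4625 -40.0459  37.1041] rows 10.011473131337395
[ 0.4489 -0.3452  0.15  ] [ 0.5225 -0.3527  0.117 ]
```

>>> play_rows(increments=[[[255,-2,0,0,-5.4],[255,-2,0,0,-5.4],[255,-2,0,0,-5.4]]], newtons=20)

```text
time_s: 0.45
ee_pos: [0.2053, 0.51, 0.266]
eef_rot: [-1.922, 1.57, -2.018]
force: [0.7, 0.2, -0.5]
grip_width: 0.0775
```

```bash
python3 -c "
from h import *
go([.4,-.1,.26]); go([.43,-.34,.26])"
```

```text
t 0.45 pos [0.2053 0.51   0.266 ] jaw yaw 84.53100975569836 q [ 1.1214  0.261   1.4303 -0.      1.4512 -0.3539] f [ 0.7103  0.1683 -0.4958] w 0.07747654179574084
  to [ 0.4  -0.1   0.26] cm tool [  0.6398 -58.8662  25.1907] rows 14.716544212766633
t 0.45 pos [0.2053 0.51   0.266 ] jaw yaw 84.53100975569836 q [ 1.1214  0.261   1.4303 -0.      1.4512 -0.3539] f [ 0.7103  0.1683 -0.4958] w 0.07747654179574084
  to [ 0.43 -0.34  0.26] cm tool [  0.6584 -82.471   30.4644] rows 20.61774934098619
```

>>> play_rows(increments=[[[255,0,-3.5,2.2,0],[255,0,-3.5,2.2,0],[255,0,-3.5,2.2,0],[255,0,-3.5,2.2,0],[255,0,-3.5,2.2,0],[255,0,-3.5,2.2,0],[255,0,-3.5,1.5,0],[255,0,-3.5,1.5,0],[255,0,-3.5,1,0],[255,0,-3.5,1,0],[255,0,-3.5,1,0],[255,0,-3.5,1,0]]])

```text
time_s: 1.45
ee_pos: [0.3643, 0.0704, 0.2656]
eef_rot: [0.205, 1.57, 0.105]
force: [0.8, 0.1, 0.6]
grip_width: 0.0006
```

```bash
python3 -c "
from h import *
go([.435,-.345,.20])"
```

```text
t 1.45 pos [0.3643 0.0704 0.2656] jaw yaw 84.2782529314151 q [ 0.0921 -0.1614  1.8739  0.      1.4286 -1.3788] f [0.8288 0.0858 0.5959] w 0.0005875048689780116
  to [ 0.435 -0.345  0.2  ] cm tool [  6.5575 -40.6279  11.1773] rows 10.156983008822634
```

>>> play_rows(increments=[[[255,0,-3.7,0.9,0],[255,0,-3.7,0.9,0],[255,0,-3.7,0.9,0],[255,0,-3.7,0.9,0],[255,0,-3.7,0.9,0],[255,0,-3.7,0.9,0],[255,0.8,-3.7,0.9,0],[255,1,-3.7,0.9,0],[255,1.5,-3.7,0.9,0],[255,1.5,-3.7,0.9,0],[255,1.5,-3.6,1.5,0],[255,0,0,0,0]]])

```text
time_s: 2.45
ee_pos: [0.4276, -0.3462, 0.1973]
eef_rot: [2.58, 1.564, 2.477]
force: [-0.5, 0.4, -0.6]
grip_width: 0.0002
```

```bash
python3 -c "
from h import *
d=go(cl(-.115,-.146,.153))
import cv2
for n in ('scene','top'): cv2.imwrite(f'pics/{n}1.png',ctrl.camera(n)[:,:,::-1])
crop('pics/top1.png','pics/t1.png',345,155,130,150,5)"
```

```text
t 2.45 pos [ 0.4276 -0.3462  0.1973] jaw yaw 84.0756228527626 q [-0.7469  0.311   1.5259 -0.0006  1.3114 -2.2142] f [-0.493   0.3832 -0.6432] w 0.00024141579690831628
  to [ 0.4428 -0.3456  0.153 ] cm tool [4.4179 0.2006 1.5346] rows 1.1044851904271336
```

View pics/t1.png

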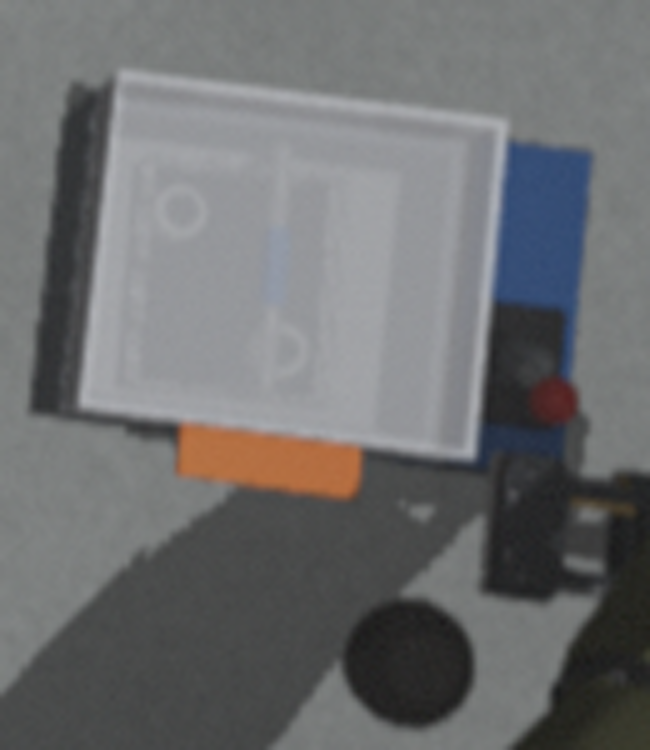

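>>> play_rows(increments=[[[255,2.2,0.1,0,0],[255,2.2,0,0,0],[255,0,0,1.5,0],[255,0,0,1.5,0],[255,0,0,1.2,0],[255,0,0,1.2,0],[255,0,0,1.2,0],[255,0,0,1.2,0],[255,0,0,1.2,0],[255,0,0,1,0],[255,0,0,0.5,0],[255,0,0,0.3,0]]])

```text
time_s: 3.55
ee_pos: [0.5316, -0.3506, 0.1597]
eef_rot: [3.016, 1.558, 2.916]
force: [-58.0, 12.8, 22.6]
grip_width: 0.0005
```

```bash
python3 -c "
from h import *
d=go(cl(-.022,-.146,.153))
for n in ('scene','top'): cv2.imwrite(f'pics/{n}2.png',ctrl.camera(n)[:,:,::-1])
crop('pics/scene2.png','pics/s2.png',180,110,110,100,6)"
```

```text
t 3.55 pos [ 0.5316 -0.3506  0.1597] jaw yaw 84.29246128237207 q [-0.6384  0.5374  1.295  -0.0051  1.3205 -2.1083] f [-58.0002  12.8176  22.5696] w 0.00046914094795204726
  to [ 0.5354 -0.355   0.153 ] cm tool [ 0.6651 -0.407   0.4312] rows 0.16627573527664186
```

View pics/s2.png

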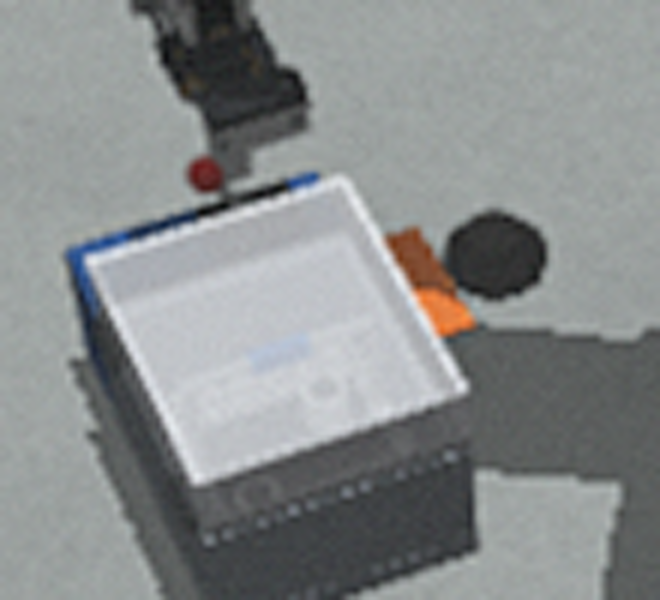

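The lever is at its stop: the wrist reads 58 N and the ball leans away. I back off and measure it.

>>> play_rows(increments=[[[255,0,0,-3,0],[255,0,0,-3,0],[255,0,0,-4,0],[255,0,0,-3,0],[255,0,0,-1,0]]])

```text
time_s: 4.07
ee_pos: [0.3939, -0.3368, 0.1598]
eef_rot: [-0.818, 1.569, -0.918]
force: [0.7, 0.8, 0.9]
grip_width: 0.0008
```

```bash
python3 -c "
from h import *
def red(n):
    b=ctrl.camera(n).astype(int); m=((b[...,0]>90)&(b[...,1]<60)&(b[...,2]<60)).astype(np.uint8)
    m[:, :180]=0
    if n=='scene': m[:, 300:]=0
    k,l,s,c=cv2.connectedComponentsWithStats(m); i=1+np.argmax(s[1:,4]); return c[i],s[i]
a,b=red('scene'),red('top');print(a,b)
p=tri(a[0],b[0]);print(p,(p[0]-CO)@CX,(p[0]-CO)@CY)
go(cl(-.16,-.03,.14))"
```

```text
(array([213.8947, 138.4211]), array([212, 137,   5,   4,  19], dtype=int32)) (array([456.66, 216.36]), array([453, 213,   8,   8,  50], dtype=int32))
(array([ 0.5525, -0.3558,  0.1678]), np.float64(0.00027068740902223674)) -0.004830763941166705 -0.14505882840440953
t 4.1667 pos [ 0.3961 -0.3376  0.1601] jaw yaw 84.23522801828625 q [-0.7764  0.2756  1.662   0.      1.2016 -2.2466] f [ 0.956  -0.0453  0.1737] w 0.00043720714807552277
  to [ 0.4098 -0.2257  0.14  ] cm tool [ 1.9932 11.2814  0.2381] rows 2.8203381082565633
```

>>> play_rows(increments=[[[255,0.5,3.6,-0.5,0],[255,0.5,3.6,0,0],[255,0.5,3.6,0,0],[255,0.5,3.4,0.5,0],[255,0,0,0,0]]])

```text
time_s: 4.58
ee_pos: [0.4124, -0.192, 0.1384]
eef_rot: [1.346, 1.57, 1.251]
force: [-1.1, 0.7, -0.2]
grip_width: 0.0004
```

```bash
python3 -c "
from h import *
go(cl(-.135,0,.14))"
```

```text
t 4.5833 pos [ 0.4124 -0.192   0.1384] jaw yaw 84.51003537028261 q [-0.5168  0.161   1.8583  0.001   1.1225 -1.9922] f [-1.0849  0.6912 -0.2343] w 0.0003678650681136566
  to [ 0.4377 -0.1984  0.14  ] cm tool [-0.1623 -0.3869  2.5755] rows 0.6438810983294619
```

>>> play_rows(increments=[[[255,0,-0.4,1.2,0],[255,0,0,1,0],[255,0,0,0.3,0],[255,0,0,0.3,0],[255,0,0,0,0]]])

```text
time_s: 5.0
ee_pos: [0.4387, -0.2037, 0.1384]
eef_rot: [2.532, 1.571, 2.432]
force: [-0.1, 0.4, -1.1]
grip_width: 0.0005
```

```bash
python3 -c "
from h import *
go(cl(-.132,0,.14))"
```

```text
t 5.0 pos [ 0.4387 -0.2037  0.1384] jaw yaw 84.25942803956221 q [-0.5104  0.2232  1.7832  0.0001  1.1355 -1.981 ] f [-0.1385  0.3901 -1.0896] w 0.0005083494512002247
  to [ 0.4407 -0.1987  0.14  ] cm tool [-0.1648  0.5168  0.1479] rows 0.1292001886874325
```

>>> play_rows(increments=[[[255,0,0.3,0.2,0],[255,0,0,0.2,0],[255,0,0,0.2,0],[255,0,0,0,0]]])

```text
time_s: 5.33
ee_pos: [0.4398, -0.2011, 0.1382]
eef_rot: [3.111, 1.559, 3.011]
force: [-41.1, -0.8, 21.0]
grip_width: 0.0006
```

>>> play_rows(increments=[[[255,0,0,-0.2,0],[255,-0.5,0,0.1,0],[255,-0.5,0,0.1,0],[255,-0.5,0,0.1,0],[255,0,0,0,0]]])

```text
time_s: 5.75
ee_pos: [0.4433, -0.2015, 0.1536]
eef_rot: [-3.105, 1.566, 3.077]
force: [-17.3, -3.3, 3.0]
grip_width: 0.0003
```

```bash
python3 -c "
from h import *
go(cl(-.132,0,.14))
for n in ('scene','top'): cv2.imwrite(f'pics/{n}3.png',ctrl.camera(n)[:,:,::-1])
crop('pics/scene3.png','pics/s3.png',180,110,110,100,6)"
```

```text
t 5.75 pos [ 0.4433 -0.2015  0.1536] jaw yaw 84.21939992179342 q [-0.5005  0.2147  1.7547 -0.0024  1.1769 -1.9695] f [-17.2849  -3.2775   2.9812] w 0.00032879387082345856
  to [ 0.4407 -0.1987  0.14  ] cm tool [ 1.3656  0.2532 -0.2867] rows 0.3414057767844409
```

View pics/s3.png

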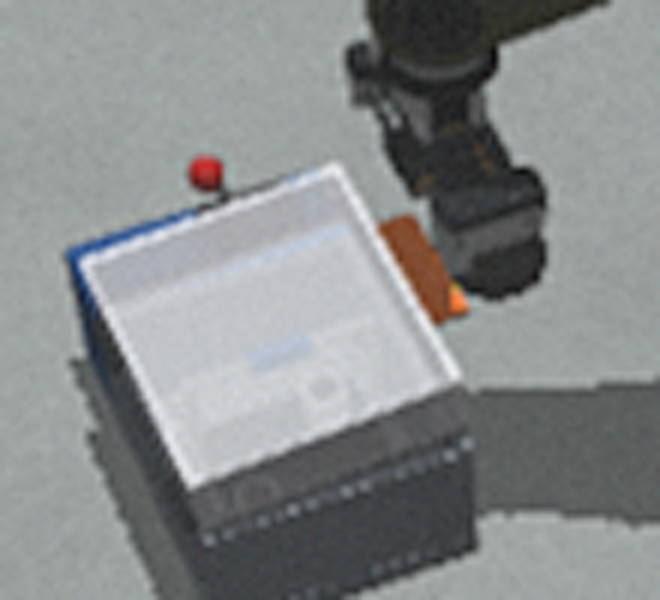

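The hood is lifting: its front corner went from (468,390) to (462,378) in the crop. I continue along the arc.

>>> play_rows(increments=[[[255,-0.95,0,0.3,0],[255,-0.95,0,0.3,0],[255,-0.92,0,0.35,0],[255,-0.92,0,0.4,0],[255,-0.9,0,0.4,0],[255,-0.9,0,0.4,0],[255,-0.86,0,0.47,0],[255,-0.86,0,0.47,0]]])

```text
time_s: 6.52
ee_pos: [0.4764, -0.2043, 0.2266]
eef_rot: [2.57, 1.57, 2.47]
force: [-1.1, 0.7, -1.0]
grip_width: 0.0004
```

```bash
python3 -c "
from h import *
go(cl(-.132,0,.14))
for n in ('scene','top'): cv2.imwrite(f'pics/{n}4.png',ctrl.camera(n)[:,:,::-1])
crop('pics/scene4.png','pics/s4.png',180,90,110,120,5)"
```

```text
t 6.5167 pos [ 0.4764 -0.2043  0.2266] jaw yaw 84.24607576892578 q [-0.4759  0.213   1.5801  0.0001  1.3489 -1.9463] f [-1.103   0.6799 -0.9659] w 0.00036339704277254744
  to [ 0.4407 -0.1987  0.14  ] cm tool [ 8.6639  0.2037 -3.6072] rows 2.1659742099184345
```

View pics/s4.png

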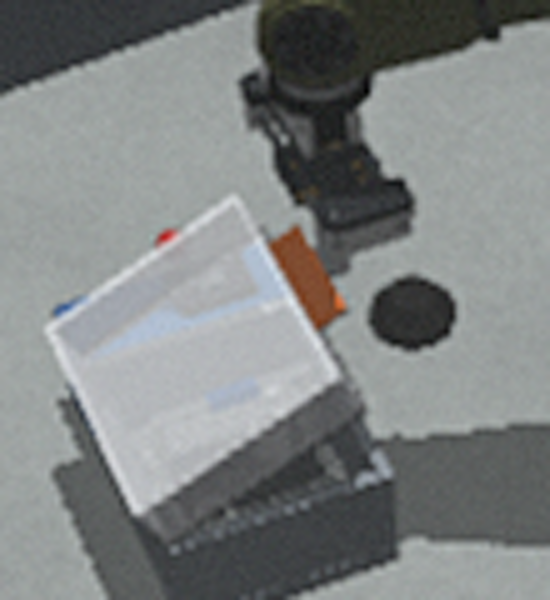

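>>> play_rows(increments=[[[255,-1.62,0,1.2,0],[255,-1.53,0,1.25,0],[255,-1.41,0,1.4,0],[255,-1.3,0,1.5,0],[255,-1.16,0,1.6,0],[255,-1.02,0,1.7,0],[255,-0.87,0,1.75,0],[255,-0.71,0,1.8,0],[255,-0.56,0,1.9,0],[255,-0.4,0,1.9,0],[255,-0.22,0,1.9,0],[255,0,0,1.9,0]]])

```text
time_s: 7.62
ee_pos: [0.6742, -0.2241, 0.3341]
eef_rot: [0.062, 1.57, -0.038]
force: [0.0, -0.2, 0.1]
grip_width: 0.0004
```

```bash
python3 -c "
from h import *
d=go(cl(.105,0,.33))
for n in ('scene','top'): cv2.imwrite(f'pics/{n}5.png',ctrl.camera(n)[:,:,::-1])
crop('pics/scene5.png','pics/s5.png',150,70,150,140,5)"
```

```text
t 7.6167 pos [ 0.6742 -0.2241  0.3341] jaw yaw 84.27448014667296 q [-0.3725  0.6684  0.6983  0.0002  1.7743 -1.8433] f [ 0.0313 -0.2224  0.1135] w 0.0003710891571262734
  to [ 0.6765 -0.2226  0.33  ] cm tool [0.4144 0.1674 0.2062] rows 0.10360743141235751
```

View pics/s5.png

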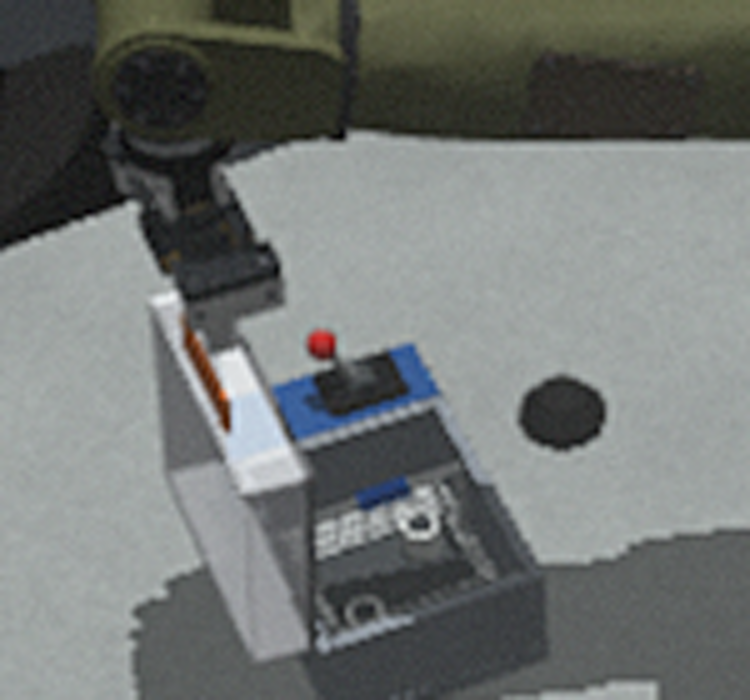

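>>> play_rows(increments=[[[255,-0.3,0,1.2,0],[255,-0.3,0,1.2,0],[255,-2,0,-2,0],[255,-3,0,-3,0],[255,-1,0,-3.5,0],[255,0,0,-3.5,0],[255,0,0,-3.5,0],[255,0,0,-3.5,0],[0,0,0,-1,0],[0,0,0,0,0]]])

```text
time_s: 8.55
ee_pos: [0.4964, -0.2062, 0.401]
eef_rot: [-0.355, 1.568, -0.456]
force: [0.4, -1.0, -0.1]
grip_width: 0.0101
```

```bash
python3 -c "
from h import *
d=go(cl(0,0,.33))
for n in ('scene','top'): cv2.imwrite(f'pics/{n}6.png',ctrl.camera(n)[:,:,::-1])
crop('pics/scene6.png','pics/s6.png',150,70,150,140,5);crop('pics/top6.png','pics/t6.png',335,120,150,150,5)"
```

```text
t 8.55 pos [ 0.4964 -0.2062  0.401 ] jaw yaw 84.2175571082932 q [-0.462   0.2078  1.1931  0.      1.7379 -1.9318] f [ 0.3754 -1.0411 -0.1098] w 0.010071364073237103
  to [ 0.572 -0.212  0.33 ] cm tool [7.1186 0.1962 7.5642] rows 1.8910407941989948
```

View pics/s6.png

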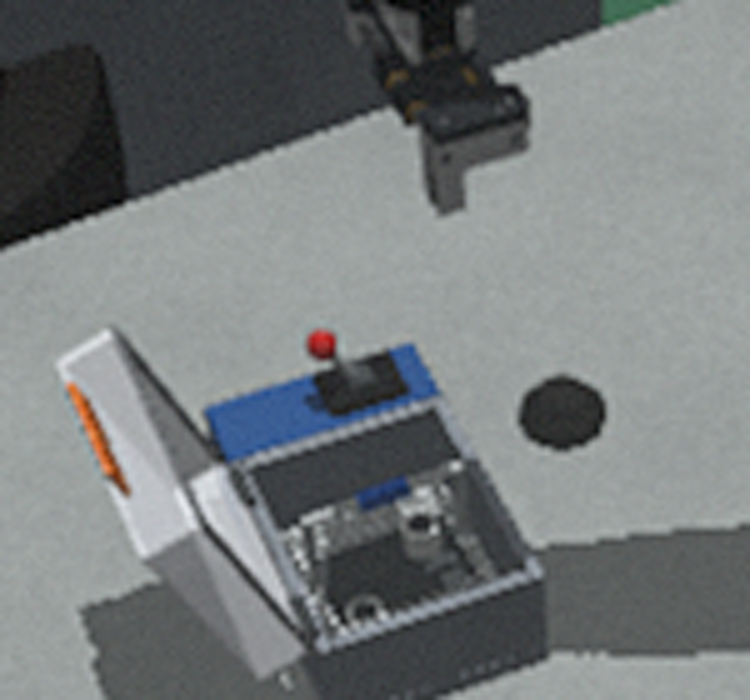

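View pics/t6.png

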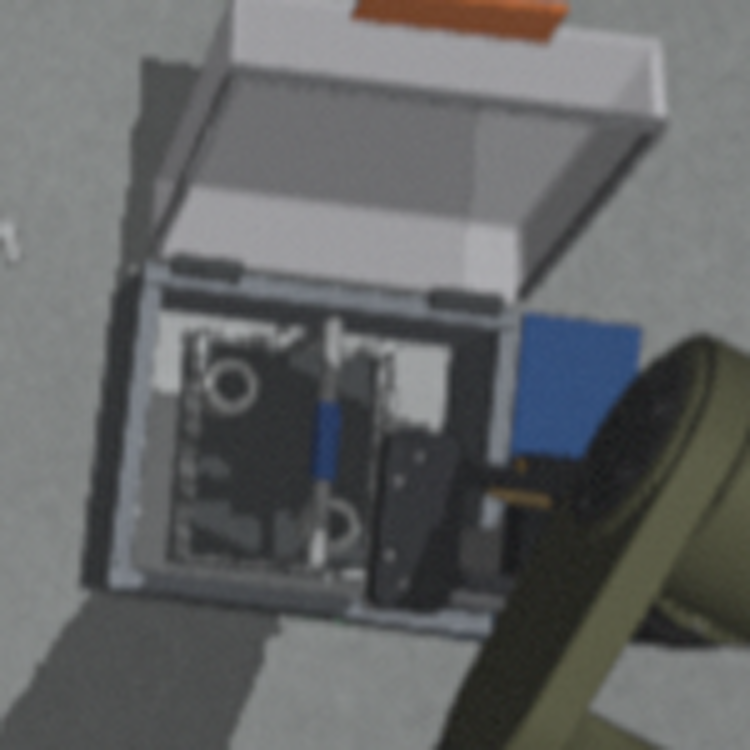

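The hood is open to its stop. In the top view the lip is at about (427,125), and the blue sleeve shows at crop (327,440) in the top view and (385,492) in the scene view. Next I measure the handle.

```bash
python3 -c "
from h import *
for n,(x0,y0,x1,y1) in {'top':(388,190,408,225),'scene':(215,155,240,180)}.items():
    b=cv2.imread(f'pics/{n}6.png').astype(int)[y0:y1,x0:x1]; m=((b[...,0]-b[...,2]>30)&(b[...,0]-b[...,1]>20)).astype(np.uint8)
    k,l,s,c=cv2.connectedComponentsWithStats(m); i=1+np.argmax(s[1:,4]); print(n,s[i],c[i]+[x0,y0])
    if n=='top': t=c[i]+[x0,y0]
    else: sc=c[i]+[x0,y0]
g=tri(sc,t); print(g,onz('top',t,.148))
T=lambda x,y:(335+(x+.5)/5-.5,120+(y+.5)/5-.5)
a=onz('top',T(334,322),.14);b=onz('top',T(317,562),.14);print(a,b,np.linalg.norm(a-b),np.degrees(np.arctan2(*(a-b)[1::-1])))
go([*g[0][:2],.27])
"
```

```text
top [10 11  5 15 65] [399.9385 207.7231]
scene [ 6 10 11  7 43] [226.0465 168.186 ]
(array([ 0.5745, -0.2089,  0.1384]), np.float64(0.001205280023166912)) [ 0.5741 -0.2066  0.148 ]
[ 0.6424 -0.2128  0.14  ] [ 0.5064 -0.2035  0.14  ] 0.1362606276848193 -3.8995850737251003
t 8.65 pos [ 0.4987 -0.2065  0.3998] jaw yaw 84.25358869936011 q [-0.4606  0.2143  1.1879  0.0002  1.7384 -1.9311] f [-0.6734  0.5349 -0.4141] w 0.01858259569238974
  to [ 0.5745 -0.2089  0.27  ] cm tool [12.9899  0.5303  7.5585] rows 3.247475278772442
```

>>> play_rows(increments=[[[0,2,0,2,-1.8],[0,3,0,2,0],[0,3,0,2,0],[0,3,0.4,1.5,0],[0,2,0,0,0],[0,0,0,0,0],[0,0,0,0,0],[0,0,0,0,0]]])

```text
time_s: 9.32
ee_pos: [0.5743, -0.2086, 0.271]
eef_rot: [-0.339, 1.569, -0.407]
force: [-0.2, -0.4, 0.4]
grip_width: 0.0716
```

```bash
python3 -c "
from h import *
go([.5745,-.208,.121])"
```

```text
t 9.3167 pos [ 0.5743 -0.2086  0.271 ] jaw yaw 86.06972239367413 q [-0.4083  0.401   1.2352  0.      1.5035 -1.9105] f [-0.1765 -0.3588  0.4482] w 0.07159716431355936
  to [ 0.5745 -0.208   0.121 ] cm tool [15.0014  0.0681 -0.0133] rows 3.7503589477144263
```

>>> play_rows(increments=[[[0,3,0,0,0],[0,3,0,0,0],[0,3,0,0,0],[0,2,0,0,0],[0,2,0,0,0],[0,1,0,0,0],[0,1,0,0,0],[0,0,0,0,0],[120,0,0,0,0],[160,0,0,0,0]]])

```text
time_s: 10.15
ee_pos: [0.5744, -0.2086, 0.1211]
eef_rot: [-0.332, 1.569, -0.401]
force: [-1.0, -0.2, 0.0]
grip_width: 0.0838
```

```bash
python3 -c "
from h import *
go([.5745,-.208,.121])
cv2.imwrite(f'pics/scene7.png',ctrl.camera('scene')[:,:,::-1])
crop('pics/scene7.png','pics/s7.png',150,90,130,120,6)"
```

```text
t 10.15 pos [ 0.5744 -0.2086  0.1211] jaw yaw 86.06697427086311 q [-0.4083  0.5095  1.4309  0.      1.199  -1.9105] f [-0.9611 -0.1512  0.0218] w 0.08377928089962973
  to [ 0.5745 -0.208   0.121 ] cm tool [0.0086 0.0636 0.0069] rows 0.015891173201725516
```

View pics/s7.png

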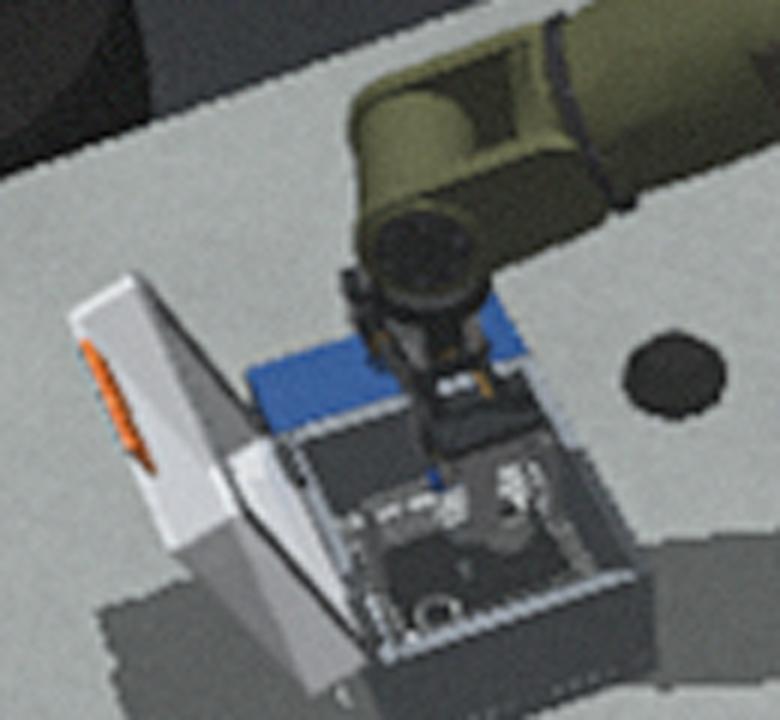

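>>> play_rows(increments=[[[255,0,0,0,0],[255,0,0,0,0],[255,0,0,0,0],[255,0,0,0,0],[255,0,0,0,0],[255,0,0,0,0],[255,0,0,0,0],[255,0,0,0,0],[255,0,0,0,0],[255,0,0,0,0],[255,0,0,0,0],[255,0,0,0,0]]], newtons=45)

```text
time_s: 11.2
ee_pos: [0.5736, -0.2082, 0.1193]
eef_rot: [2.6, 1.57, 2.532]
force: [-0.2, 1.5, -0.7]
grip_width: 0.0116
```

>>> play_rows(increments=[[[255,-0.5,0,0,0],[255,-1,0,0,0],[255,-1.5,0,0,0],[255,-1.5,0,0,0],[255,-1.5,0,0,0],[255,-1.5,0,0,0],[255,-1.5,0,0,0],[255,-1.5,0,0,0],[255,-1.5,0,0,0],[255,-1.5,0,0,0],[255,-1,0,0,0],[255,-0.5,0,0,0]]])

```text
time_s: 12.2
ee_pos: [0.5739, -0.2085, 0.2716]
eef_rot: [-0.396, 1.569, -0.465]
force: [-0.6, 0.7, -3.9]
grip_width: 0.0114
```

```bash
python3 -c "
from h import *
go([.43,-.1,.266])
for n in ('scene','top'): cv2.imwrite(f'pics/{n}8.png',ctrl.camera(n)[:,:,::-1])
crop('pics/scene8.png','pics/s8.png',150,70,150,140,5)"
```

```text
t 12.2 pos [ 0.5739 -0.2085  0.2716] jaw yaw 86.0648241522692 q [-0.4084  0.3996  1.236  -0.0001  1.5038 -1.9105] f [-0.5527  0.6615 -3.9246] w 0.011409854826622164
  to [ 0.43  -0.1    0.266] cm tool [  0.5203   9.8392 -15.1051] rows 3.7762733165340583
```

View pics/s8.png

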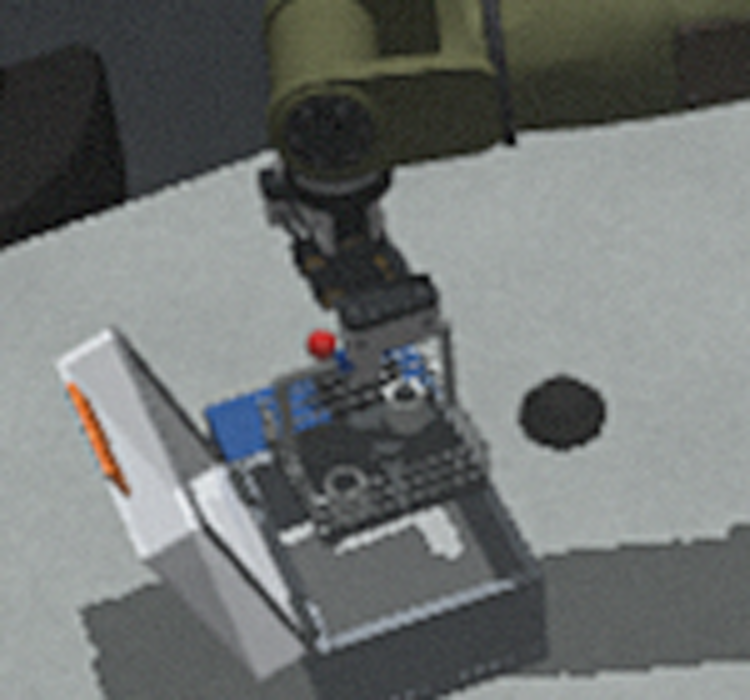

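>>> play_rows(increments=[[[255,0,0.6,-0.5,0],[255,0,1.2,-1,0],[255,0,1.6,-1.3,0],[255,0,1.8,-1.5,0],[255,0,1.8,-1.5,0],[255,0,1.8,-1.5,0],[255,0,1.8,-1.5,0],[255,0,1.8,-1.5,0],[255,0,1.8,-1.5,0],[255,0,1.6,-1.3,0],[255,0,1.2,-1,0],[255,0,0.6,-0.5,0]]])

```text
time_s: 13.3
ee_pos: [0.4389, -0.0214, 0.2692]
eef_rot: [2.92, 1.57, 2.852]
force: [0.1, 0.6, -4.2]
grip_width: 0.0118
```

>>> play_rows(increments=[[[255,0,0,0,2],[255,0,0,0,4],[255,0,0,0,6],[255,0,0,0,6],[255,0,0,0,6],[255,0,0,0,6],[255,0,0,0,6],[255,0,0,0,6],[255,0,0,0,6],[255,0,0,0,6],[255,0,0,0,4],[255,0,0,0,2]]])

```text
time_s: 14.3
ee_pos: [0.4402, -0.023, 0.2691]
eef_rot: [-1.848, 1.57, -2.968]
force: [-0.1, -0.1, -3.9]
grip_width: 0.0117
```

```bash
cat >> h.py <<'E'
SX=np.array([np.cos(np.radians(10)),np.sin(np.radians(10)),0]); SO=np.array([.5615,.2183,0])
E
python3 -c "
from h import *
go(SO-.125*SX+[0,0,.252])"
```

```text
t 14.3 pos [ 0.4402 -0.023   0.2691] jaw yaw 25.806766303075285 q [-0.1352  0.0062  1.7107 -0.0002  1.4253 -0.5856] f [-0.072  -0.1274 -3.9187] w 0.011683249528813293
  to [0.4384 0.1966 0.252 ] cm tool [  1.7112   9.402  -19.8437] rows 4.960928028431702
```

>>> play_rows(increments=[[[255,0,0,0,3],[255,0,0,0,5],[255,0,0,0,5],[255,0,0,0,2.8],[255,0,0,0,0]]])

```text
time_s: 14.72
ee_pos: [0.4401, -0.023, 0.2692]
eef_rot: [-1.634, 1.57, -3.028]
force: [0.7, -0.5, -4.1]
grip_width: 0.0116
```

```bash
python3 -c "
from h import *
go(SO-.125*SX+[0,0,.262])"
```

```text
t 14.7167 pos [ 0.4401 -0.023   0.2692] jaw yaw 10.118885126453764 q [-0.1351  0.0061  1.7107 -0.0002  1.4253 -0.3117] f [ 0.6935 -0.454  -4.0809] w 0.011550955495466296
  to [0.4384 0.1966 0.262 ] cm tool [  0.7137   3.686  -21.6439] rows 5.410969780186138
```

>>> play_rows(increments=[[[255,0,0.2,-0.6,0],[255,0,0.2,-1.2,0],[255,0,0.3,-1.8,0],[255,0,0.4,-2.3,0],[255,0,0.4,-2.3,0],[255,0,0.4,-2.3,0],[255,0,0.4,-2.3,0],[255,0,0.4,-2.3,0],[255,0.5,0.4,-2.3,0],[255,1.2,0.3,-2.2,0],[255,1.5,0.2,-1.3,0],[255,1,0.1,-0.6,0]]])

```text
time_s: 15.72
ee_pos: [0.4376, 0.1971, 0.2261]
eef_rot: [-1.616, 1.569, -3.004]
force: [0.7, -1.0, -4.6]
grip_width: 0.0112
```

```bash
python3 -c "
from h import *
go(SO-.125*SX+[0,0,.2265])
for n in ('scene','top'): cv2.imwrite(f'pics/{n}9.png',ctrl.camera(n)[:,:,::-1])
crop('pics/scene9.png','pics/s9.png',235,150,130,140,5);crop('pics/top9.png','pics/t9.png',180,130,150,150,5)"
```

```text
t 15.7167 pos [0.4376 0.1971 0.2261] jaw yaw 10.463214223154615 q [0.3467 0.1268 1.6821 0.0003 1.334  0.164 ] f [ 0.6808 -0.9651 -4.5629] w 0.011218527331258166
  to [0.4384 0.1966 0.2265] cm tool [-0.0433  0.0691  0.0645] rows 0.01727999743156003
```

View pics/s9.png

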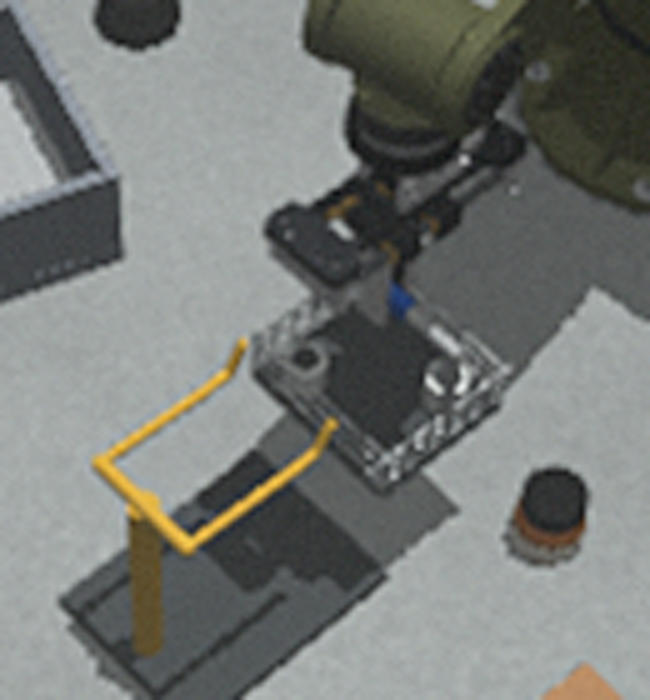

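View pics/t9.png

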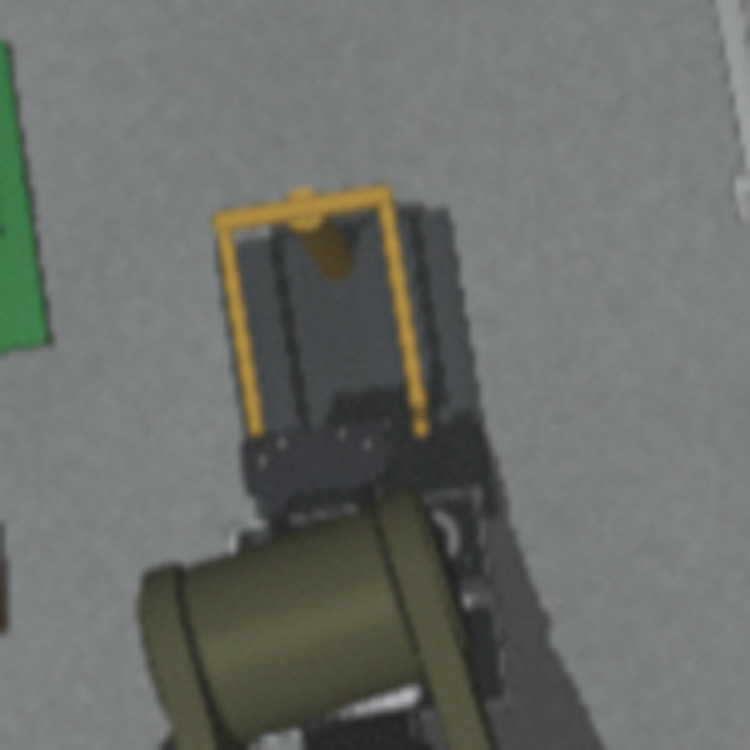

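>>> play_rows(increments=[[[255,0,0.5,0,0.4],[255,0,1,0,0],[255,0,1.5,0,0],[255,0,1.5,0,0],[255,0,1.5,0,0],[255,0,1.5,0,0],[255,0,1.5,0,0],[255,0,1.5,0,0],[255,0,1,0,0],[255,0,0.7,0,0],[255,0,0.4,0,0],[255,0,0,0,0]]])

```text
time_s: 16.82
ee_pos: [0.563, 0.2165, 0.2278]
eef_rot: [1.479, 1.57, 0.08]
force: [-0.2, 0.0, -4.1]
grip_width: 0.012
```

```bash
python3 -c "
from h import *
go(SO+[0,0,.189])
for n in ('scene','top'): cv2.imwrite(f'pics/{n}10.png',ctrl.camera(n)[:,:,::-1])
crop('pics/scene10.png','pics/s10.png',225,150,130,140,5)"
```

```text
t 16.8167 pos [0.563  0.2165 0.2278] jaw yaw 9.824664820353492 q [ 0.3064  0.4047  1.3285 -0.0001  1.408   0.1349] f [-0.1869  0.0481 -4.0921] w 0.011970172708537131
  to [0.5615 0.2183 0.189 ] cm tool [ 3.8783 -0.1221 -0.2046] rows 0.9695818393036095
```

View pics/s10.png

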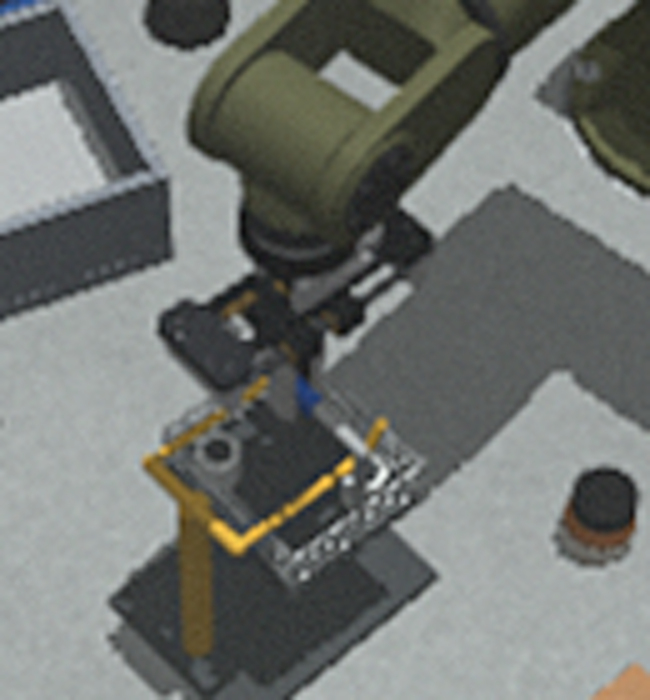

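>>> play_rows(increments=[[[255,0.4,-0.1,-0.2,0],[255,0.6,0,0,0],[255,0.7,0,0,0],[255,0.7,0,0,0],[255,0.5,0,0,0],[255,0.3,0,0,0],[255,0.2,0,0,0],[255,0,0,0,0]]])

```text
time_s: 17.58
ee_pos: [0.5609, 0.2187, 0.1931]
eef_rot: [-1.421, 1.57, -2.819]
force: [0.3, 0.8, -3.9]
grip_width: 0.0115
```

```bash
python3 -c "
from h import *
go(SO+[0,0,.187])"
```

```text
t 17.5833 pos [0.5609 0.2187 0.1931] jaw yaw 9.862789021565154 q [ 0.311   0.4262  1.379  -0.      1.337   0.1389] f [ 0.2965  0.7914 -3.9425] w 0.011514899434286987
  to [0.5615 0.2183 0.187 ] cm tool [0.6102 0.0472 0.0531] rows 0.15254632268991572
```

>>> play_rows(increments=[[[255,0.15,0,0,0],[255,0.15,0,0,0],[255,0.1,0,0,0],[255,0.1,0,0,0],[255,0,0,0,0]]])

```text
time_s: 18.0
ee_pos: [0.561, 0.2187, 0.1884]
eef_rot: [-1.359, 1.571, -2.758]
force: [1.0, -0.0, -4.2]
grip_width: 0.0114
```

>>> play_rows(increments=[[[255,0.1,0,0,0],[255,0.1,0,0,0],[255,0,0,0,0]]])

```text
time_s: 18.25
ee_pos: [0.5611, 0.2188, 0.1868]
eef_rot: [1.778, 1.57, 0.38]
force: [0.1, -0.5, -1.5]
grip_width: 0.0117
```

>>> play_rows(increments=[[[255,0.1,0,0,0],[255,0,0,0,0],[255,0,0,0,0]]])

```text
time_s: 18.5
ee_pos: [0.5612, 0.2189, 0.1866]
eef_rot: [1.671, 1.57, 0.272]
force: [-2.6, -0.4, 4.8]
grip_width: 0.0115
```

```bash
python3 -c "
from h import *
go(SO+[0,0,.187])
for n in ('scene','top'): cv2.imwrite(f'pics/{n}11.png',ctrl.camera(n)[:,:,::-1])
crop('pics/scene11.png','pics/s11.png',235,170,110,120,6)"
```

```text
t 18.5 pos [0.5612 0.2189 0.1866] jaw yaw 9.868556742726605 q [ 0.3111  0.4308  1.3879 -0.      1.3217  0.1388] f [-2.5664 -0.3675  4.7725] w 0.011516085704063294
  to [0.5615 0.2183 0.187 ] cm tool [-0.0416  0.0194  0.0599] rows 0.014982843449907425
```

View pics/s11.png

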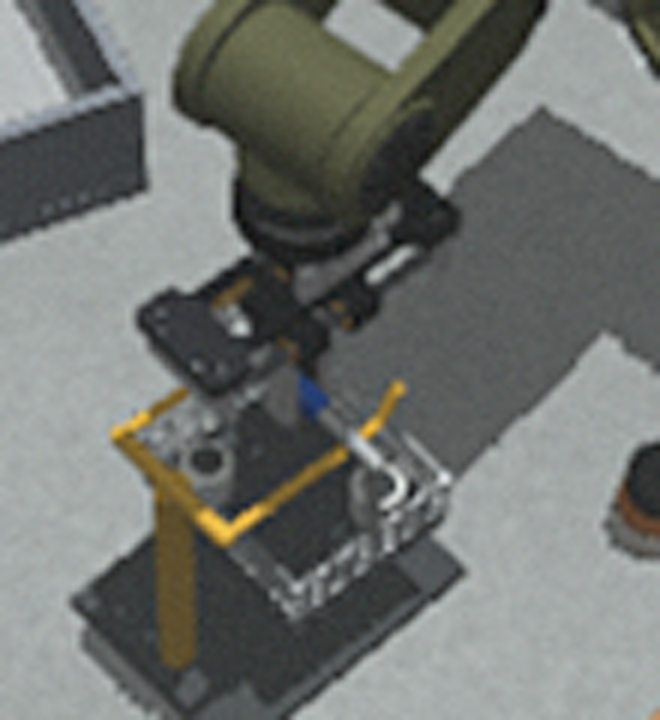

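>>> play_rows(increments=[[[240,-0.05,0,0,0],[225,0,0,0,0],[218,0,0,0,0],[212,0,0,0,0],[206,0,0,0,0],[200,0,0,0,0],[190,0,0,0,0],[170,0,0,0,0],[150,0,0,0,0],[130,0,0,0,0],[120,0,0,0,0],[120,0,0,0,0]]], newtons=5)

```text
time_s: 19.6
ee_pos: [0.561, 0.2188, 0.186]
eef_rot: [-1.536, 1.571, -2.935]
force: [-0.2, 0.1, 0.3]
grip_width: 0.0489
```

```bash
python3 -c "
from h import *
go(SO+[0,0,.187])
cv2.imwrite(f'pics/scene12.png',ctrl.camera('scene')[:,:,::-1])
crop('pics/scene12.png','pics/s12.png',235,170,110,120,6)"
```

```text
t 19.6 pos [0.561  0.2188 0.186 ] jaw yaw 9.86807317271826 q [0.311  0.4316 1.3881 0.     1.322  0.1388] f [-0.1852  0.1306  0.2509] w 0.04891634918655152
  to [0.5615 0.2183 0.187 ] cm tool [-0.0988  0.0386  0.0581] rows 0.02469047963241661
```

View pics/s12.png

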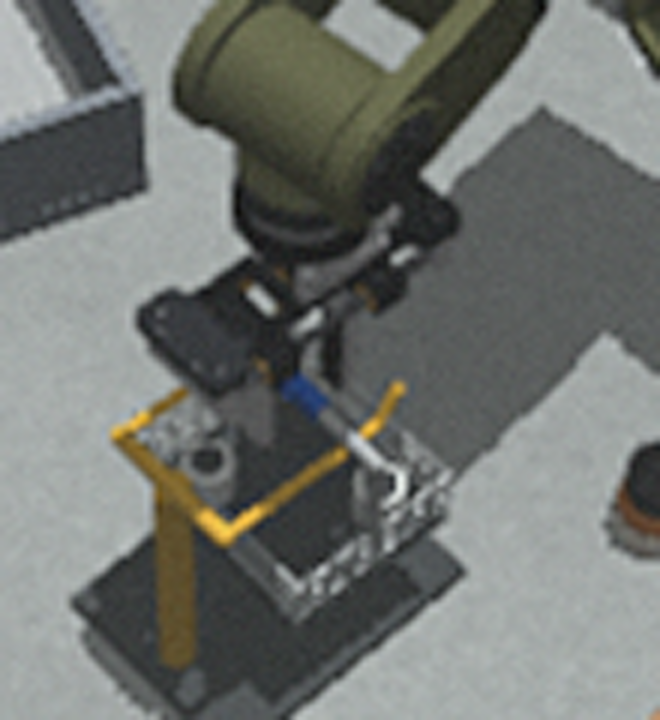

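The basket hangs freely. I raise the gripper straight up and then back it away.

>>> play_rows(increments=[[[120,-1,0,0,0],[120,-2,0,0,0],[120,-3,0,0,0],[120,-3,0,0,0],[120,-3,0,0,0],[120,-3,-2,0,0],[120,0,-3.5,0,0],[120,0,-3.5,0,0],[120,0,-3.5,0,0],[120,0,-3,0,0],[120,0,-1,0,0],[120,0,0,0,0]]])

```text
time_s: 20.65
ee_pos: [0.3973, 0.1904, 0.3377]
eef_rot: [1.781, 1.568, 0.383]
force: [0.1, -0.2, -0.2]
grip_width: 0.0497
```

>>> play_rows(increments=[[[120,0,0,0,0],[120,0,0,0,0],[120,0,0,0,0],[120,0,0,0,0],[120,0,0,0,0],[120,0,0,0,0],[120,0,0,0,0],[120,0,0,0,0],[120,0,0,0,0],[120,0,0,0,0],[120,0,0,0,0],[120,0,0,0,0]]])

```text
time_s: 21.65
ee_pos: [0.3985, 0.1905, 0.3361]
eef_rot: [1.327, 1.571, -0.072]
force: [0.1, 0.2, 0.3]
grip_width: 0.0499
```

```bash
python3 -c "
from h import *
go(SO+[0,0,.187])
for n in ('scene','top'): cv2.imwrite(f'pics/{n}13.png',ctrl.camera(n)[:,:,::-1])
crop('pics/scene13.png','pics/s13.png',235,170,110,120,6);crop('pics/top13.png','pics/t13.png',190,140,110,120,6)
for i in range(1): cv2.imwrite('pics/full13.png',np.hstack([cv2.resize(cv2.imread(f'pics/{n}13.png'),(400,300)) for n in ('scene','top')]))"
```

```text
t 21.65 pos [0.3985 0.1905 0.3361] jaw yaw 9.871128875123162 q [ 0.3631 -0.0178  1.5835 -0.      1.5759  0.1908] f [0.1191 0.1829 0.2686] w 0.049850084136519264
  to [0.5615 0.2183 0.187 ] cm tool [14.9098 16.5382  0.0591] rows 4.134542908830955
```

View pics/s13.png

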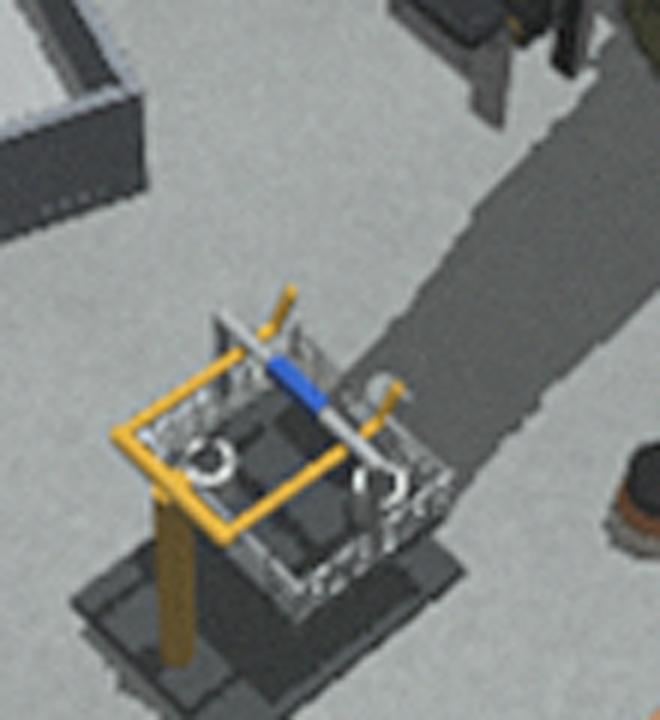

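View pics/t13.png

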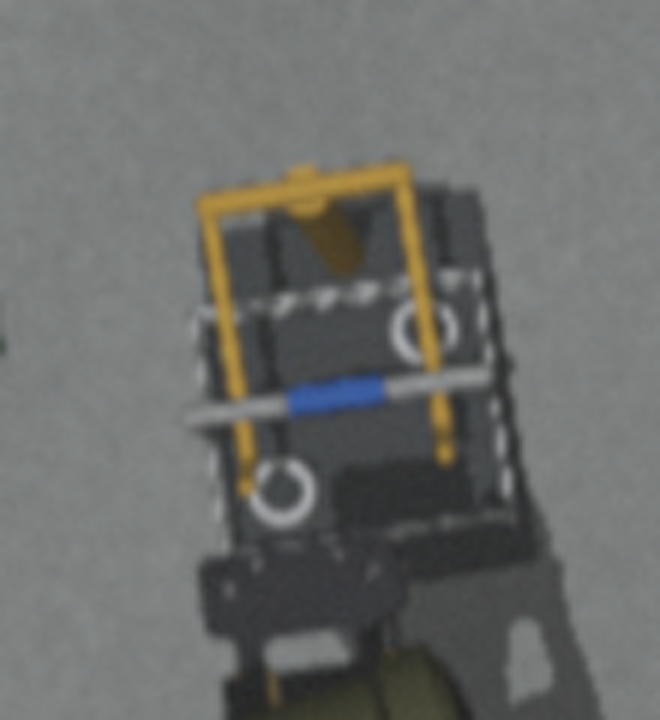

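View pics/full13.png

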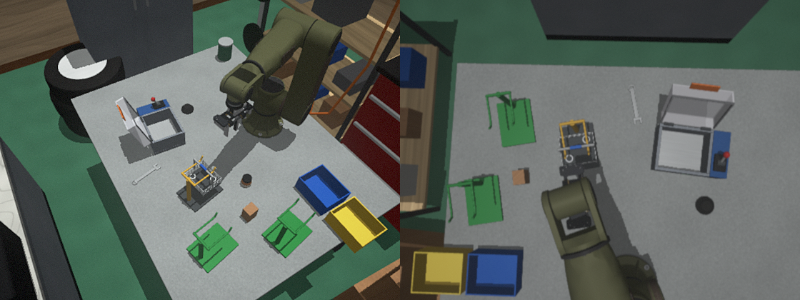

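```bash
python3 -c "
from h import *
def blob(n,box):
    x0,y0,x1,y1=box; b=ctrl.camera(n)[y0:y1,x0:x1].astype(int); m=((b[...,2]-b[...,0]>50)).astype(np.uint8)
    k,l,s,c=cv2.connectedComponentsWithStats(m); i=1+np.argmax(s[1:,4]); return c[i]+[x0,y0]
for _ in range(2):
    g=tri(blob('scene',(270,220,300,245)),blob('top',(235,195,258,212))); print(g,g[0]-SO-[0,0,.208])
a=cv2.imread('pics/scene13.png');b=ctrl.camera('scene')[:,:,::-1]; print('scene diff',cv2.absdiff(a,np.ascontiguousarray(b))[190:290,240:320].mean())
"
```

```text
(array([0.5627, 0.2194, 0.2122]), np.float64(0.00018313330813436428)) [0.0012 0.0011 0.0042]
(array([0.5627, 0.2194, 0.2122]), np.float64(0.00018313330813436428)) [0.0012 0.0011 0.0042]
scene diff 2.301458333333333
```

```bash
python3 -c "
from h import *
print(ctrl.hand_in())"
```

```text
the job is handed in; nothing more can be done
None
```

I did all the steps in order and handed the job in at about 22 s of the 72 s; hand-in reports no verdict.

- **Lever:** I pushed it to its stop. Measured afterwards, the ball sits 5 mm short of the cleaner's origin along x, which is about 1.0 rad (off). The push ended at 58 N on the wrist, about 20 mm of travel more than it needed.
- **Hood:** I lifted it by pressing the closed fingers against the lip's front edge and following the arc. It fell open against its stop, which I judged from the pictures and did not measure as an angle. The first press on the lip reached 41 N before I eased it.
- **Basket:** I lifted it by the blue sleeve, turned it 76° and lowered it onto both prongs of the yellow stand. The last fix put the grip within 2 mm of the seat in plan and 4 mm above it. Part of that 4 mm is probably the camera seeing the sleeve's upper side, since the gripper's own height reading at seating put the bar about 1 mm below the seat.
- **Last pictures:** Both pistons are in the basket, it looks level and the gripper is clear. Two successive fixes on the sleeve agreed, so I took it as still. The jar, dust cap, wrench, carton and green stands looked unmoved in the last full view; I did not re-measure them.

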